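Make room in the storage row for a tea tin

TASK

The tea tin standing alone at the front belongs in the row in the wooden gallery, between the other tea tin and the jam jar next to it, but the gap there is too narrow. First slide the things of the row apart along the gallery, without lifting or tipping them, until the gap is wide enough, then put the loose tin squarely and upright into it, in line with the others. All four end up standing side by side on the table in the gallery; leave the mug and the flat packet alone.

Things in the scene. Friction and masses are not known exactly. Their poses are not given: they have to be found in the camera images.
- gallery: Dark wooden gallery fixed on the table, open at the front, no floor: the row stands on the table itself. Origin on the table at the middle of the row line; local y along the row, x to the back. Inner faces of the end cheeks at y = +-156 mm; cheeks from x = -40 to +56, 8 thick, 30 high (48 behind x = +10). Back rail: front face at x = +42, 14 thick, 24 high. Turned a little about z.
- row_tin_mid (a point): Tea tin at the left or right end of the row, a few mm off the end cheek: small closed brown box, 61 mm high, about 0.12 kg; 52 mm front to back by 76 wide, lid 55 (60 with lip) by 78. Point: its centre, 30.5 mm above its underside; x front to back, y along the row. It slides on the table when pushed.
- mid_jar_mid (a point): Jam jar in the middle of the row: closed round jar of jam, 69 mm across, 99 mm high, about 0.42 kg. Point: on its axis, 49.5 mm above its underside. At the start about 37 mm clear of the row tin and 42 mm clear of the other jar. Slides when pushed sideways low down (below 50 mm height), may tip if pushed near its top.
- end_jar_mid (a point): Second jam jar, at the end of the row opposite to the tin, a few mm off the end cheek: closed round jar of jam, 69 mm across, 99 mm high, about 0.42 kg. Point: on its axis, 49.5 mm above its underside. Above the back of the table hangs a wall shelf (front edge at world x = 0.58, underside 0.63 m up): come in low, from the front.
- spare_tin_mid (a point): The loose tea tin in front of the row: small closed brown box, 61 mm high, about 0.12 kg; 52 mm front to back by 76 wide, lid 55 (60 with lip) by 78. Point: its centre, 30.5 mm above its underside; x front to back (front to the robot, turned up to about 20 degrees), z up. Can be grasped from above, front to back. With the others pushed to the ends its place is about 18 mm wider than it.
- mug_mid (a point): Bystander: two-tone mug, 90 mm across and 105 mm high, with a handle, at the front left of the table. The point is on its axis half-way up.
- packet_mid (a point): Bystander: flat biscuit packet, 45 x 120 x 11 mm, lying at the front right of the table. The point is its centre.

How it is judged (in metres and radians):
On the way:
1. The row tin and the middle jar have been slid apart, to 145 mm or more between centres, while the loose tin is still in front of the row (horizontal distance between row_tin_mid and mid_jar_mid above 0.145 m and x of spare_tin_mid in the frame of gallery below -0.06 m), for 0.1 s.
At the end, for the whole second after the job is handed in: The loose tin stands between the row tin and the middle jar (centres at most 106 mm and 102 mm from it), square to the gallery within 0.2 rad; the two jars are at most 98 mm apart between centres; all four stand upright (within 0.1 rad) on the table, within 22 mm of the gallery's row line (x of row_tin_mid in the frame of gallery between -0.022 and 0.022 m and angle between each of row_tin_mid, mid_jar_mid, end_jar_mid, spare_tin_mid's own z axis and vertical below 0.1 rad and z of each of row_tin_mid, spare_tin_mid in the frame of gallery below 0.037 m and x of mid_jar_mid in the frame of gallery between -0.022 and 0.022 m and z of each of mid_jar_mid, end_jar_mid in the frame of gallery below 0.056 m and x of end_jar_mid in the frame of gallery between -0.022 and 0.022 m and x of spare_tin_mid in the frame of gallery between -0.022 and 0.022 m and horizontal distance between spare_tin_mid and row_tin_mid below 0.106 m and horizontal distance between spare_tin_mid and mid_jar_mid below 0.102 m and horizontal distance between mid_jar_mid and end_jar_mid below 0.098 m and angle between the x axis of spare_tin_mid and the x axis of gallery, either way round below 0.2 rad); the robot touches nothing.
It fails at once if a jar or the tin of the row is tipped by more than about 25 degrees (angle between any of row_tin_mid, mid_jar_mid, end_jar_mid's own z axis and vertical above 0.45 rad).
It fails at once if a jar or the tin of the row is lifted off the table instead of slid (height (world z) of row_tin_mid above 0.046 m or height (world z) of any of mid_jar_mid, end_jar_mid above 0.065 m).
It fails at once if the mug or the flat packet is disturbed (moved over 30 mm) (distance of any of mug_mid, packet_mid from where it was at the start of the episode above 0.03 m).
It also fails if it takes over 56 s, if anything falls off the work surface, if the arm or the gripper's body presses on something with over 40 N, if the wrist force passes 120 N, or if a joint passes its speed limit or range.

ROBOT

A 7-joint arm with a two-finger parallel gripper is mounted at the origin on a cart in front of the work surface, level with it; the furniture and walls round the work are solid. World frame = base frame: x ahead of the robot, y to its left, z up, the work surface at z = 0. Lengths are in m, angles in degrees, forces in N, time in s.
With the tool pointing down it reaches from about 0.425 to 0.875 m from the base axis. Payload 4.7 kg.
Tool frame: the origin (TCP) lies between the finger pads; the fingertips stand 22 mm ahead of it and the grasp point (between the pads) lies 3 mm ahead of it (env.tip_reach is the distance from the TCP to the fingertips, in m); z points along the fingers, y is the line along which they close (so a half turn about z gives the same grasp; the last joint's range is limited). The gripper opens to 87 mm and grips with 3 to 60 N. Pads are 19 mm wide; open, the fingers measure 117 mm over their backs; the gripper's body (75 mm by 190 mm) begins 51 mm behind the grasp point.
Start: joints at [-62.389, 18.392, -4.016, 83.108, 1.295, 78.541, -3.26], TCP at [0.293, 0.58, 0.245] pointing down, gripper open.
Joint ranges: [-163.93, 163.93], [-17.29, 119.83], [-79.2, 71.16], [3.27, 140.29], [-89.18, 269.18], [5.43, 117.66], [-154.24, 154.24]. Speed limits (degrees/s): [147.25, 147.25, 180, 180, 180, 180, 180].

INTERFACE

Orientations are given as [roll, pitch, yaw] about the fixed x, y, z axes, in that order (R = Rz(yaw) Ry(pitch) Rx(roll)).
In Python, from cell import env gives the robot as it stands.
- The arm moves only by the shell command python3 -m creep 'ROWS' [FORCE]. ROWS is JSON, one flat list of numbers, 7 for each row, row after row: the finger opening in mm, from 0 to 87, then the shift along the tool's x, y, z in units of 30 mm (1.0 is 30 mm), then the turn, a rotation vector about the tool's x, y, z in units of 6 degrees (1.0 is 6 degrees). A call has 1 to 12 rows; each row is the pose to reach, as a shift and turn from the pose commanded when the call began, along the tool's axes at that moment; what a row does not reach only later rows make up. A row lasts 1/10 s, in which the tool goes at most 50 mm and 8.59 degrees, less where a joint would pass 70% of its speed; a pose out of reach is approached as far as the arm can. A call with a gripper value outside its range is refused whole. The fingers move at their own pace and stop on an object; FORCE is the grip in N (left out, the last holds). Time passes only in rows, so rows that repeat a pose let the fingers close. It gives the time, the measured TCP pose, the force, the opening and the grip force at its end, in the units of the state.
- env.get_obs(): the state, without advancing time (a new reading comes with each control period).
- env.read_camera(name): name is "scene" or "side" or "wrist"; returns a dict with "color" (420x560x3 uint8, red, green, blue), "depth" (420x560 float32, m along the optical axis (not along the pixel's ray), 0 where there is no reading), "fovy" (degrees; the focal length in pixels is half the picture's height over the tangent of half this angle, whatever the lens; pixels are square), "cx", "cy" (the principal point, pixels), "R" (3x3) and "t" (3): a world point X has camera coordinates R X + t. Camera axes: x right, y down, z forward; pixel columns grow to the right and rows downward; lengths in m; the calibration is good to about 2 mm. A picture is of the moment at which its call begins.
- env.sign_off(): hands the job in; it is judged then, once.
The state is a dict: "time_s": time; "qpos": joint angles; "joint_velocities": joint speeds; "effort": joint torques, N m; "tool_pos": TCP position; "tool_rot": TCP orientation; "force": force on the tool from outside, world axes, zero at the start; "wrist_torque": the same for the moment, N m; "grip_width": finger opening in m; "grasp_force": force on a finger pad.
Only numpy, scipy, OpenCV 4.12 (cv2) and the standard library are available. Lean on these libraries where they do the work, as an engineer would, in place of code of your own. Each camera call takes 0.05 s, during which the arm holds its last target. There are 200 camera calls.

## Working session

There is one attempt and no reset: what is moved stays moved. The work goes in short steps, Python scripts to look and compute and a shell command to move; the robot and the scene stay as the last step left them, time stands still between calls to the robot, and variables do not carry over. Pictures are saved under pics/ and viewed, at most 10 in all, crops included, and the job is handed in when it is done.

```bash
mkdir -p pics; ls; cat > h.py <<'E'
import numpy as np, cv2
from cell import env
from scipy.spatial.transform import Rotation as Ro
def cam(n,save=None):
    c=env.read_camera(n)
    c['f']=210/np.tan(np.radians(c['fovy'])/2); c['R']=np.array(c['R']); c['t']=np.array(c['t'])
    if save: cv2.imwrite('pics/'+save,c['color'][:,:,::-1])
    return c
def cloud(c):
    v,u=np.mgrid[0:420,0:560]; d=c['depth']
    P=np.stack([(u-c['cx'])/c['f']*d,(v-c['cy'])/c['f']*d,d],-1)
    W=(P-c['t'])@c['R']; W[d==0]=np.nan
    return W
def rows(target_pos,rotvec_world_target=None):
    o=env.get_obs(); R=Ro.from_euler('xyz',o['tool_rot'],degrees=True)
    return R.inv().apply(np.array(target_pos)-o['tool_pos'])/0.03
E
python3 - <<'E'
from h import *
a=cam('scene','s1.png'); b=cam('side','d1.png')
print(env.get_obs())
for c in(a,b):print(c['fovy'],-c['R'].T@c['t'])
E
```

```text
pics
{'time_s': 0.1, 'qpos': array([-62.38921345,  18.43506019,  -4.01537621,  83.16589234,
         1.29479227,  78.53944867,  -3.26166423]), 'joint_velocities': array([ 0.05029035, -0.07226666,  0.1839532 , -0.23466397, -0.11315002,
        0.02196628, -0.02306951]), 'effort': array([-2.52377490e-06, -4.92575741e+01, -4.05617477e-01, -3.13396382e+01,
       -6.41271751e-02,  3.95342032e-02,  8.55531061e-05]), 'tool_pos': array([0.29294642, 0.57975783, 0.2435857 ]), 'tool_rot': array([-1.79904813e+02,  5.12089333e-03,  1.53196915e+02]), 'force': array([-0.34401044,  0.69838043, -0.37474947]), 'wrist_torque': array([-0.0036482 , -0.00876671,  0.0265916 ]), 'grasp_force': 0.0, 'grip_width': 0.08697055394174295}
50.627204382368895 [-0.04420798  0.3446625   0.58867935]
47.01788524909955 [ 0.27375333 -0.75900001  0.49380984]
```

View pics/s1.png

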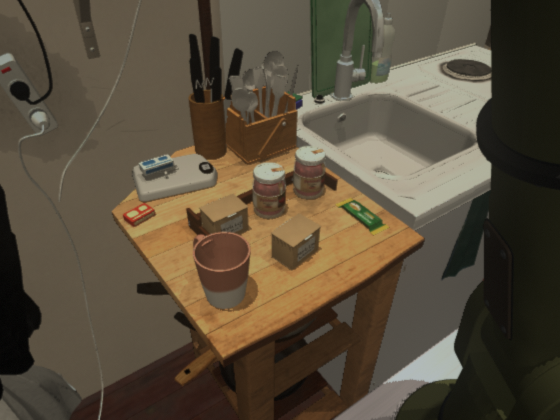

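View pics/d1.png

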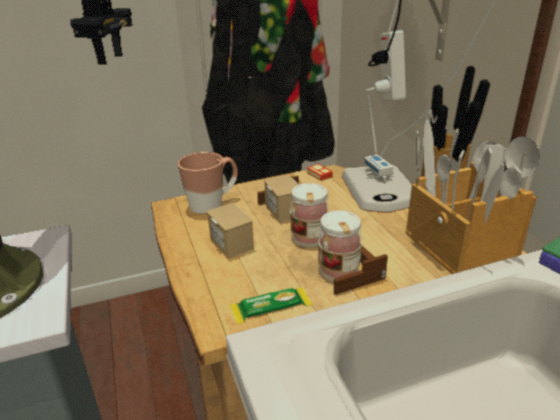

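The scene view shows the row tin at (224,215), the middle jar at (268,190), the end jar at (310,172) and the loose tin at (296,242). The mug is at (222,270) and the packet at (362,215). The row tin is on the left (+y), and the side view agrees.

```bash
cat >> h.py <<'E'
def tops(W,zlo,zhi,xr,yr,minn=60):
    "components of top-face points: hull-rect centre, size, angle of long side, median z"
    m=(W[...,2]>zlo)&(W[...,2]<zhi)&(W[...,0]>xr[0])&(W[...,0]<xr[1])&(W[...,1]>yr[0])&(W[...,1]<yr[1])
    n,l,s,_=cv2.connectedComponentsWithStats(m.astype(np.uint8),connectivity=8)
    for i in range(1,n):
        if s[i,4]<minn: continue
        p=W[l==i]; r=cv2.minAreaRect((p[:,:2]*1000).astype(np.float32))
        cc,rad=cv2.minEnclosingCircle((p[:,:2]*1000).astype(np.float32))
        print(s[i,4],'px',s[i,:4],'rect',np.round(r[0]),np.round(r[1]),round(r[2],1),'circ',np.round(cc),round(rad,1),'z',np.round(np.median(p[:,2]),4))
E
python3 - <<'E'
from h import *
for n in('scene','side'):
    W=cloud(cam(n)); print(n)
    print('tins');tops(W,.056,.066,(.3,.8),(-.3,.5))
    print('jars');tops(W,.093,.104,(.3,.8),(-.3,.5))
    print('gall24');tops(W,.019,.027,(.3,.8),(-.3,.5))
    print('gall30/48');tops(W,.028,.032,(.3,.8),(-.3,.5),15);tops(W,.046,.050,(.3,.8),(-.3,.5),15)
    print('packet');tops(W,.008,.014,(.3,.8),(-.3,.5))
E
```

```text
scene
tins
228 px [235 125  62  20] rect [ 749. -184.] [155.  53.] 70.2 circ [ 771. -192.] 77.3 z 0.0611
130 px [294 168  32  11] rect [ 563. -167.] [68. 34.] 57.6 circ [ 574. -174.] 34.2 z 0.0611
149 px [252 186  34  13] rect [558. -55.] [68. 34.] 50.6 circ [568. -63.] 34.4 z 0.0604
776 px [199 194  49  29] rect [562.  44.] [61. 79.] 2.7 circ [564.  44.] 45.9 z 0.0607
909 px [271 213  51  35] rect [432. -33.] [60. 79.] 11.2 circ [433. -33.] 47.2 z 0.0607
133 px [  0 244  18  27] rect [645. 405.] [10. 55.] 50.0 circ [648. 408.] 27.7 z 0.0613
191 px [202 251  42  15] rect [444. 113.] [68. 23.] 63.5 circ [435. 117.] 34.0 z 0.0613
176 px [199 271  50  20] rect [395. 136.] [79. 31.] 64.9 circ [409. 130.] 39.3 z 0.0606
jars
336 px [234 110  64  21] rect [ 768. -193.] [152.  62.] 86.0 circ [ 771. -193.] 78.4 z 0.0985
421 px [296 146  30  18] rect [ 578. -176.] [62. 62.] 12.8 circ [ 578. -177.] 32.7 z 0.0975
492 px [253 163  32  20] rect [572. -66.] [62. 63.] 61.6 circ [572. -67.] 32.6 z 0.0976
92 px [  0 226  12  17] rect [661. 397.] [ 8. 35.] 51.8 circ [662. 399.] 17.7 z 0.0979
696 px [19
[... 9905 characters left out ...]
73  66  36] rect [736.  37.] [ 75. 188.] 17.8 circ [770.  48.] 94.0 z 0.011
86 px [257 198  33  21] rect [538.  46.] [23. 93.] 16.7 circ [541.  47.] 46.8 z 0.0111
71 px [189 200  33  11] rect [416. 102.] [27. 66.] 83.6 circ [417. 116.] 33.2 z 0.0112
116 px [209 233  45  22] rect [417. -47.] [43. 92.] 45.4 circ [432. -32.] 46.0 z 0.0109
76 px [291 235  27  10] rect [550. -86.] [15. 53.] 40.8 circ [556. -82.] 26.4 z 0.0113
102 px [418 241  41  32] rect [ 744. -217.] [  8. 102.] 3.7 circ [ 745. -217.] 51.2 z 0.0114
155 px [333 273  53  18] rect [ 590. -230.] [94.  6.] 2.0 circ [ 590. -228.] 46.9 z 0.0109
730 px [242 288  58  26] rect [ 444. -218.] [37. 84.] 88.6 circ [ 445. -216.] 43.5 z 0.0091
```

```bash
cat >> h.py <<'E'
O=np.array([.5723,-.065,0]); G=3.3
def gal(x,y,z=0): return O+Ro.from_euler('z',G,degrees=True).apply([x,y,z])
def loc(p): return Ro.from_euler('z',-G,degrees=True).apply(np.array(p)-O)
def go(p,yaw):
    o=env.get_obs(); R=Ro.from_euler('xyz',o['tool_rot'],degrees=True)
    T=Ro.from_euler('xyz',[180,0,yaw],degrees=True)
    print('t',round(o['time_s'],1),'shift',np.round(R.inv().apply(np.array(p)-o['tool_pos'])/.03,2),'turn',np.round(np.degrees((R.inv()*T).as_rotvec())/6,2))
E
python3 -c "
from h import *
go(gal(0,51.5e-3,.20),93.3)"
```

```text
t 0.2 shift [-17.14 -13.5    1.48] turn [-0.01  0.01  9.98]
```

```bash
python3 -m creep '[25,-0.7,-0.6,0,0,0,0.4, 25,-2,-1.6,0,0,0,1.2, 25,-3.2,-2.5,0,0,0,2, 25,-4.4,-3.5,0,0,0,2.8, 25,-5.6,-4.4,0,0,0,3.6, 25,-6.8,-5.3,0,0,0,4.4, 25,-8,-6.3,0,0,0,5.2, 25,-9.2,-7.2,0,0,0,6, 25,-10.4,-8.2,0,0,0,6.8, 25,-11.6,-9.1,0,0,0,7.6, 25,-12.8,-10.1,0,0,0,8.4, 25,-13.4,-10.6,0,0,0,8.8]'
python3 -c "
from h import *
go(gal(0,51.5e-3,.20),93.3)"
```

```text
time_s: 1.4
tool_pos: [0.5098, 0.1102, 0.2448]
tool_rot: [180.0, 0.1, 99.9]
force: [0.5, 0.8, -0.0]
grip_width: 0.0255
grasp_force: 0.0
t 1.4 shift [-4.4   1.24  1.5 ] turn [0.01 0.01 1.1 ]
```

```bash
python3 -m creep '[25,-1,0.3,0.2,0,0,0.3, 25,-2,0.6,0.5,0,0,0.6, 25,-3,0.9,0.9,0,0,0.9, 25,-3.8,1.1,1.3,0,0,1.1, 25,-4.4,1.24,1.5,0,0,1.1, 25,-4.4,1.24,1.5,0,0,1.1, 25,-4.4,1.24,1.5,0,0,1.1]'
python3 - <<'E'
from h import *
go(gal(0,51.5e-3,.06),93.3)
c=cam('wrist','w1.png');W=cloud(c);print(-c['R'].T@c['t'])
tops(W,.056,.066,(.3,.8),(-.3,.3)); print('j'); tops(W,.092,.104,(.3,.8),(-.3,.3))
print(loc(env.get_obs()['tool_pos']))
E
```

```text
time_s: 2.1
tool_pos: [0.5687, -0.0069, 0.1994]
tool_rot: [-180.0, -0.0, 93.8]
force: [-0.0, 0.8, -0.5]
grip_width: 0.0249
grasp_force: 0.0
t 2.1 shift [-0.23  0.01  4.65] turn [-0.01 -0.01  0.09]
[0.56354075 0.06203599 0.33896403]
552 px [13  0 49 61] rect [391. 107.] [ 9. 47.] 32.8 circ [394. 109.] 23.6 z 0.0612
374 px [89  0 47 70] rect [448. 106.] [58. 13.] 55.5 circ [443. 110.] 29.0 z 0.0609
7679 px [233  85  80 106] rect [562.  44.] [60. 78.] 2.4 circ [563.  44.] 46.6 z 0.0607
4641 px [ 60 173  87  79] rect [430. -22.] [61. 58.] 13.6 circ [430. -23.] 39.5 z 0.0606
262 px [250 233  52  15] rect [570. -36.] [42.  9.] 3.3 circ [571. -39.] 21.1 z 0.06
191 px [497 340  35   9] rect [ 787. -119.] [ 3. 26.] 87.8 circ [ 787. -118.] 12.8 z 0.061
j
1041 px [43  0 85 69] rect [447. 100.] [65. 13.] 43.5 circ [443. 103.] 32.7 z 0.1009
373 px [ 0 36 44 32] rect [402.  88.] [ 8. 35.] 65.3 circ [404.  91.] 17.6 z 0.1008
688 px [250 253  52  16] rect [571. -40.] [37. 10.] 4.3 circ [571. -41.] 18.7 z 0.0976
1669 px [244 303  64  31] rect [574. -84.] [47. 26.] 3.8 circ [573. -82.] 24.1 z 0.0978
[-7.27077498e-05  5.88828711e-02  1.99757784e-01]
```

View pics/w1.png

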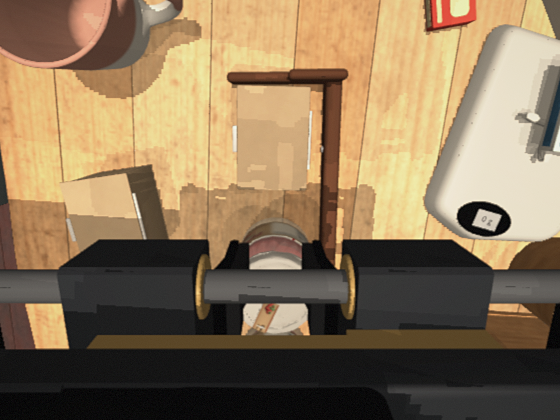

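The wrist view shows the row tin at (273,138), the left cheek at (288,76), the rail at column 333 and the middle jar between the fingers at (275,260). The tin measures the same here as in the fixed cameras, so I descend into the gap.

```bash
python3 -m creep '[25,-0.23,0,0.3,0,0,0.1, 25,-0.23,0,1,0,0,0.1, 25,-0.23,0,1.8,0,0,0.1, 25,-0.23,0,2.6,0,0,0.1, 25,-0.23,0,3.3,0,0,0.1, 25,-0.23,0,3.9,0,0,0.1, 25,-0.23,0,4.4,0,0,0.1, 25,-0.23,0,4.65,0,0,0.1, 25,-0.23,0,4.65,0,0,0.1, 25,-0.23,0,4.65,0,0,0.1]'
python3 - <<'E'
from h import *
print(loc(env.get_obs()['tool_pos']))
c=cam('side','d2.png');cv2.imwrite('pics/d2c.png',cv2.resize(c['color'][120:320,180:420,::-1],None,fx=2.5,fy=2.5))
E
```

```text
time_s: 3.15
tool_pos: [0.5699, -0.0148, 0.0607]
tool_rot: [179.9, -0.0, 93.2]
force: [1.0, -0.3, 0.2]
grip_width: 0.0246
grasp_force: 0.0
[0.00053624 0.05020837 0.06067549]
```

View pics/d2c.png

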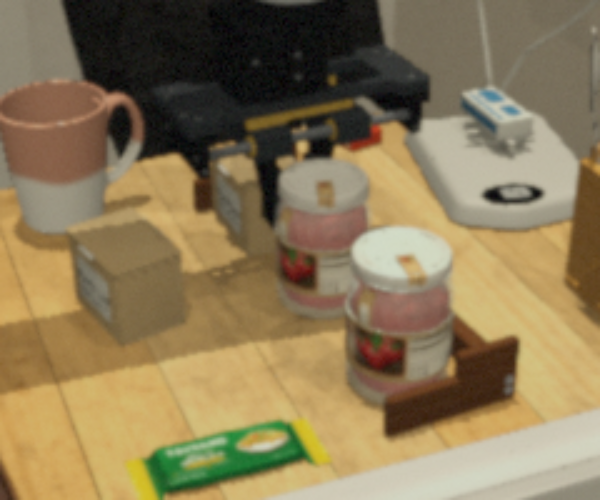

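The fingers stand between tin and jar at about (265,190) of the crop, with the body just above the jar lid. I now push the jars slowly toward the right cheek.

```bash
python3 -m creep '[25,-0.1,0,0,0,0,0, 25,-0.2,0,0,0,0,0, 25,-0.3,0,0,0,0,0, 25,-0.4,0,0,0,0,0, 25,-0.5,0,0,0,0,0, 25,-0.6,0,0,0,0,0, 25,-0.7,0,0,0,0,0, 25,-0.8,0,0,0,0,0, 25,-0.9,0,0,0,0,0, 25,-1,0,0,0,0,0, 25,-1.1,0,0,0,0,0]'
python3 -m creep '[25,-0.1,0,0,0,0,0, 25,-0.2,0,0,0,0,0, 25,-0.3,0,0,0,0,0, 25,-0.4,0,0,0,0,0, 25,-0.5,0,0,0,0,0, 25,-0.6,0,0,0,0,0]'
python3 - <<'E'
from h import *
print(loc(env.get_obs()['tool_pos']))
c=cam('side');W=cloud(c);tops(W,.092,.104,(.5,.65),(-.25,.1));tops(W,.056,.066,(.4,.65),(-.25,.1))
cv2.imwrite('pics/d3c.png',cv2.resize(c['color'][120:320,180:420,::-1],None,fx=2.5,fy=2.5))
E
```

```text
time_s: 4.3
tool_pos: [0.5714, -0.0478, 0.0602]
tool_rot: [180.0, -0.0, 93.2]
force: [-0.1, 3.7, 3.2]
grip_width: 0.0249
grasp_force: 2.1
time_s: 4.9
tool_pos: [0.5723, -0.066, 0.0601]
tool_rot: [180.0, -0.0, 93.2]
force: [-0.6, 3.7, 4.0]
grip_width: 0.0248
grasp_force: 2.3
[-6.12091228e-05 -1.01296749e-03  6.01152110e-02]
1438 px [296 188  65  47] rect [ 574. -134.] [ 63. 153.] 4.1 circ [ 582. -133.] 77.2 z 0.0971
107 px [197 180  24  12] rect [426.  88.] [51. 12.] 11.6 circ [425.  93.] 25.3 z 0.0613
768 px [208 203  45  29] rect [431. -33.] [61. 81.] 11.5 circ [431. -35.] 46.8 z 0.0602
111 px [299 219  21  14] rect [ 546. -116.] [13. 51.] 21.3 circ [ 551. -114.] 25.4 z 0.0602
238 px [318 239  43  16] rect [ 567. -193.] [32. 68.] 56.6 circ [ 575. -182.] 34.2 z 0.0603
```

View pics/d3c.png

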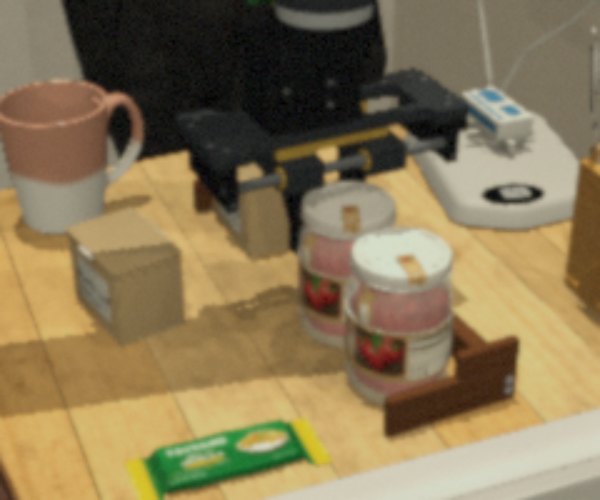

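The jars stand upright and nearly touch, at about (345,270) and (400,310) of the crop. I keep pushing to move the end jar to the cheek.

```bash
python3 -m creep '[25,-0.1,0,0,0,0,0, 25,-0.18,0,0,0,0,0, 25,-0.26,0,0,0,0,0, 25,-0.3,0,0,0,0,0]'
python3 -m creep '[25,-0.05,0,0,0,0,0, 25,-0.05,0,0,0,0,0]'
python3 - <<'E'
from h import *
print(loc(env.get_obs()['tool_pos']))
c=cam('side');W=cloud(c);tops(W,.092,.104,(.5,.65),(-.25,.1))
E
```

```text
time_s: 5.35
tool_pos: [0.5727, -0.0734, 0.06]
tool_rot: [-180.0, -0.1, 93.2]
force: [-0.8, 7.2, 4.6]
grip_width: 0.0251
grasp_force: 3.8
time_s: 5.55
tool_pos: [0.5727, -0.0749, 0.06]
tool_rot: [-180.0, -0.1, 93.2]
force: [-0.7, 7.7, 3.6]
grip_width: 0.025
grasp_force: 3.4
[-0.00012839 -0.00995001  0.05997555]
1473 px [298 190  65  47] rect [ 575. -142.] [ 64. 145.] 3.4 circ [ 582. -142.] 73.5 z 0.097
```

```bash
python3 -m creep '[25,0.3,0,0,0,0,0, 25,1,0,0,0,0,0, 25,1.4,0,0.2,0,0,0, 25,1.6,0,0.6,0,0,0, 25,1.8,0,0.6,0,0,0, 25,2,0,0.6,0,0,0, 25,2.1,0,0.6,0,0,0, 25,2.2,0,0.6,0,0,0, 25,2.3,0,0.6,0,0,0, 25,2.4,0,0.6,0,0,0, 25,2.48,0,0.6,0,0,0, 25,2.48,0,0.6,0,0,0]'
python3 -m creep '[25,0.03,0,0,0,0,0, 25,0.05,0,0,0,0,0]'
python3 - <<'E'
from h import *
print(loc(env.get_obs()['tool_pos']))
c=cam('side');W=cloud(c);tops(W,.092,.104,(.5,.65),(-.25,.1))
c=cam('scene');W=cloud(c);tops(W,.092,.104,(.5,.65),(-.25,.1));tops(W,.056,.066,(.4,.65),(-.25,.1))
E
```

```text
time_s: 6.8
tool_pos: [0.5689, -0.0019, 0.0423]
tool_rot: [180.0, -0.0, 93.2]
force: [1.2, 0.0, 0.0]
grip_width: 0.0246
grasp_force: 0.0
time_s: 7.0
tool_pos: [0.5687, -0.001, 0.0422]
tool_rot: [180.0, 0.0, 93.2]
force: [-0.0, -1.9, 1.8]
grip_width: 0.0247
grasp_force: 0.7
[0.00013144 0.06411154 0.0422128 ]
270 px [265 172  76  19] rect [575. -32.] [149.  19.] 3.4 circ [575. -33.] 74.6 z 0.1001
1416 px [303 195  60  42] rect [ 575. -150.] [ 63. 133.] 3.8 circ [ 577. -150.] 66.4 z 0.097
901 px [272 145  56  30] rect [ 576. -148.] [ 65. 130.] 3.2 circ [ 575. -148.] 65.2 z 0.0975
96 px [304 170  23   9] rect [ 552. -174.] [50. 15.] 69.3 circ [ 557. -176.] 25.3 z 0.0602
71 px [287 178  17  12] rect [ 545. -118.] [12. 46.] 4.6 circ [ 550. -118.] 22.9 z 0.06
779 px [197 195  52  30] rect [562.  45.] [62. 86.] 3.4 circ [562.  46.] 48.9 z 0.0607
908 px [271 213  51  35] rect [432. -33.] [61. 81.] 13.0 circ [433. -33.] 46.7 z 0.0606
66 px [228 251  16  11] rect [434.  92.] [32.  5.] 22.8 circ [433.  94.] 16.2 z 0.0607
```

```bash
python3 -m creep '[25,0.05,0,0,0,0,0, 25,0.1,0,0,0,0,0, 25,0.15,0,0,0,0,0, 25,0.15,0,0,0,0,0]'
python3 -m creep '[25,-0.3,0,0,0,0,0, 25,-0.6,0,0,0,0,0, 25,-1,0,-0.6,0,0,0, 25,-1,0,-1.8,0,0,0, 25,-1,0,-3.2,0,0,0, 25,-1,0,-4,0,0,0, 25,-1,0,-4,0,0,0]'
python3 - <<'E'
from h import *
o=env.get_obs()
for n in('scene','side','wrist'):
    W=cloud(cam(n));print(n);tops(W,.056,.066,(.38,.65),(-.08,.12),200);tops(W,.092,.104,(.5,.65),(-.25,.0),200)
for yw in(101.7,):
    go([.432,-.033,.20],yw); print(o['qpos'])
E
```

```text
time_s: 7.5
tool_pos: [0.5692, 0.0003, 0.0428]
tool_rot: [179.9, 0.2, 93.1]
force: [1.3, -8.9, 3.8]
grip_width: 0.0252
grasp_force: 4.2
time_s: 8.2
tool_pos: [0.5725, -0.0259, 0.1661]
tool_rot: [179.6, -0.1, 93.2]
force: [0.0, 0.5, -0.1]
grip_width: 0.0248
grasp_force: 0.0
scene
787 px [197 195  49  30] rect [562.  50.] [61. 79.] 4.3 circ [561.  51.] 46.8 z 0.0607
914 px [271 213  51  36] rect [433. -33.] [60. 80.] 11.8 circ [433. -33.] 46.7 z 0.0607
908 px [272 145  56  30] rect [ 576. -147.] [ 64. 132.] 3.9 circ [ 577. -147.] 66.0 z 0.0975
side
534 px [262 173  40  23] rect [561.  49.] [58. 82.] 2.9 circ [562.  50.] 47.5 z 0.0602
763 px [206 203  47  29] rect [431. -33.] [61. 81.] 10.9 circ [432. -34.] 46.2 z 0.0603
1429 px [303 195  60  42] rect [ 575. -151.] [ 64. 131.] 2.9 circ [ 575. -151.] 65.6 z 0.097
wrist
389 px [33  0 65 33] rect [436.  92.] [43.  7.] 27.9 circ [434.  95.] 21.7 z 0.0611
11049 px [223  38  94 127] rect [561.  51.] [60. 78.] 3.5 circ [562.  51.] 46.7 z 0.0607
7425 px [ 23 155 106 114] rect [432. -31.] [61. 74.] 12.3 circ [432. -30.] 45.9 z 0.0606
1022 px [242 315  68  20] rect [573. -87.] [43. 12.] 4.7 circ [573. -91.] 21.7 z 0.0974
t 8.3 shift [ 0.01 -4.58 -1.29] turn [-0.02 -0.01 -1.41]
[-24.41635301  12.38279544  27.79249846 101.4305751   -6.35862076
  67.30210147   8.44888656]
```

The row is spread: tin to middle jar is about 164 mm and the gap about 91 mm, centred at local y = 30 mm. Next is the loose tin.

```bash
python3 -m creep '[60,0,-1,0,0,0,-0.3, 87,0,-2.2,0,0,0,-0.7, 87,0,-3.4,0,0,0,-1.1, 87,0,-4.2,0.3,0,0,-1.4, 87,0,-4.58,0.8,0,0,-1.42, 87,0,-4.58,1.4,0,0,-1.42, 87,0,-4.58,1.4,0,0,-1.42]'
python3 - <<'E'
from h import *
W=cloud(cam('wrist','w2.png'));tops(W,.056,.066,(.38,.5),(-.1,.1),200)
go([.432,-.033,.055],101.8)
E
```

```text
time_s: 9.05
tool_pos: [0.4296, -0.0336, 0.1169]
tool_rot: [-179.6, -0.1, 101.7]
force: [-1.2, 0.3, -0.2]
grip_width: 0.0727
grasp_force: 0.0
282 px [273   0  93  17] rect [425.  89.] [45.  7.] 9.8 circ [424.  92.] 22.3 z 0.0612
9759 px [228 171 106  98] rect [429. -22.] [60. 58.] 12.0 circ [431. -22.] 40.0 z 0.0606
t 9.1 shift [0.01 0.05 2.11] turn [-0.04 -0.   -0.01]
```

View pics/w2.png

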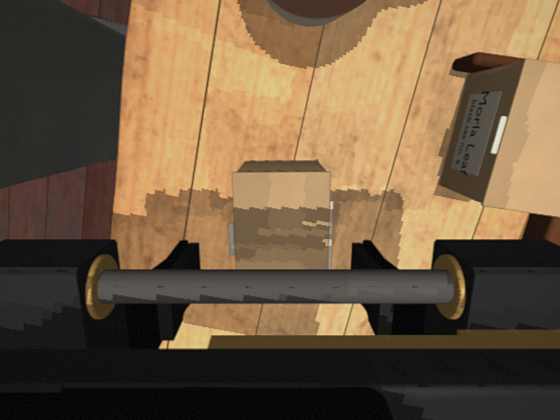

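The tin's top, columns 232–332, sits square and centred between the fingers at about columns 190 and 368. I descend and grip.

```bash
python3 -m creep '[87,0,0.05,0.4,0,0,0, 87,0,0.05,0.9,0,0,0, 87,0,0.05,1.4,0,0,0, 87,0,0.05,1.8,0,0,0, 87,0,0.05,2.05,0,0,0, 87,0,0.05,2.05,0,0,0, 50,0,0.05,2.05,0,0,0, 50,0,0.05,2.05,0,0,0, 50,0,0.05,2.05,0,0,0, 50,0,0.05,2.05,0,0,0, 50,0,0.05,2.05,0,0,0]' 15
python3 -m creep '[50,0,0,0,0,0,0, 50,0,0,0,0,0,0, 50,0,0,-0.3,0,0,0, 50,0,0,-0.9,0,0,0, 50,0,0,-1.7,0,0,0, 50,0,0,-2.5,0,0,0, 50,0,0,-3,0,0,0, 50,0,0,-3,0,0,0]' 15
python3 - <<'E'
from h import *
go(gal(-.001,.030,.145),93.3)
W=cloud(cam('side','d4.png'));tops(W,.12,.16,(.38,.5),(-.1,.1),200)
E
```

```text
time_s: 10.2
tool_pos: [0.4345, -0.0333, 0.0588]
tool_rot: [180.0, -0.0, 101.7]
force: [-1.5, -0.1, 0.2]
grip_width: 0.0557
grasp_force: 0.3
time_s: 11.0
tool_pos: [0.4361, -0.0333, 0.151]
tool_rot: [179.7, 0.0, 101.7]
force: [1.1, -0.0, -1.4]
grip_width: 0.0532
grasp_force: 14.9
t 11.0 shift [-0.96  4.34  0.22] turn [ 0.05 -0.    1.4 ]
1403 px [203 157  49  41] rect [434. -33.] [75. 81.] 13.6 circ [434. -34.] 46.4 z 0.1495
```

View pics/d4.png

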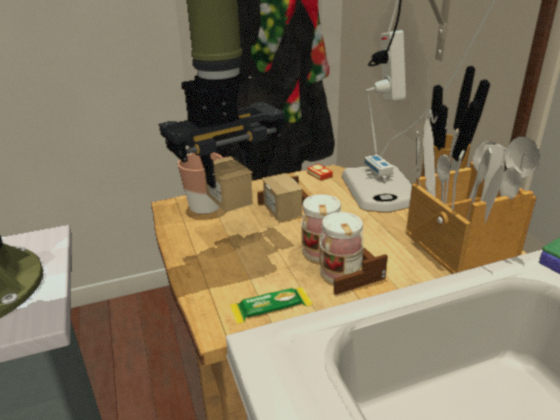

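The tin hangs level in the gripper at about (232,185), and the gap in the row is free behind it. I turn it square and move above the gap.

```bash
python3 -m creep '[50,0,0.2,-0.2,0,0,0.4, 50,-0.3,0.8,-0.2,0,0,0.9, 50,-0.6,1.6,-0.2,0,0,1.4, 50,-0.9,2.4,-0.2,0,0,1.4, 50,-0.96,3.2,-0.2,0,0,1.4, 50,-0.96,3.9,-0.2,0,0,1.4, 50,-0.96,4.3,-0.2,0,0,1.4, 50,-0.96,4.34,-0.2,0,0,1.4, 50,-0.96,4.34,-0.2,0,0,1.4, 50,-0.96,4.34,-0.2,0,0,1.4]' 15
python3 - <<'E'
from h import *
print(loc(env.get_obs()['tool_pos']))
go(gal(-.001,.030,.059),93.3)
for n in('scene','side'):
    W=cloud(cam(n));print(n);tops(W,.13,.17,(.5,.65),(-.1,.05),100);tops(W,.092,.104,(.5,.65),(-.25,.05),200);tops(W,.056,.066,(.5,.65),(.0,.1),200)
W=cloud(cam('wrist','w3.png'));
E
```

```text
time_s: 12.05
tool_pos: [0.5666, -0.0355, 0.1543]
tool_rot: [-179.9, -0.0, 93.3]
force: [-0.8, 0.2, -1.0]
grip_width: 0.0532
grasp_force: 14.9
[-0.00402928  0.02974932  0.15427733]
t 12.1 shift [0.01 0.1  3.18] turn [-0.01 -0.   -0.  ]
scene
1045 px [231 139  51  37] rect [563. -26.] [80. 72.] 26.9 circ [567. -35.] 46.9 z 0.1541
796 px [281 145  47  30] rect [ 576. -149.] [ 64. 125.] 4.4 circ [ 574. -150.] 64.3 z 0.0976
779 px [197 195  49  30] rect [562.  50.] [61. 79.] 4.5 circ [562.  50.] 46.3 z 0.0607
side
1229 px [276 143  47  36] rect [565. -36.] [77. 81.] 3.0 circ [566. -36.] 47.4 z 0.1553
1421 px [303 195  60  41] rect [ 575. -151.] [ 63. 130.] 4.1 circ [ 573. -151.] 65.3 z 0.097
296 px [262 175  29  21] rect [548.  49.] [34. 80.] 1.5 circ [550.  49.] 40.9 z 0.0602
```

View pics/w3.png

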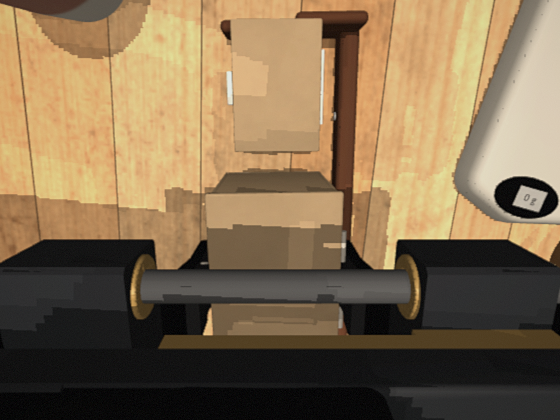

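The held tin, columns 205–343, is square to the gallery. It has about 8 mm to the row tin and 6.5 mm to the jar, so I lower it.

```bash
python3 -m creep '[50,0.03,0.1,0.4,0,0,0, 50,0.03,0.1,0.9,0,0,0, 50,0.03,0.1,1.4,0,0,0, 50,0.03,0.1,1.9,0,0,0, 50,0.03,0.1,2.3,0,0,0, 50,0.03,0.1,2.6,0,0,0, 50,0.03,0.1,2.8,0,0,0, 50,0.03,0.1,2.95,0,0,0, 50,0.03,0.1,3.05,0,0,0, 50,0.03,0.1,3.1,0,0,0, 50,0.03,0.1,3.1,0,0,0]' 15
python3 -c "
from h import *
print(env.get_obs()['force'],loc(env.get_obs()['tool_pos']))
for n in('scene','side'):
    tops(cloud(cam(n)),.056,.074,(.5,.65),(-.09,.005),60)"
```

```text
time_s: 13.3
tool_pos: [0.5708, -0.034, 0.0617]
tool_rot: [180.0, -0.0, 93.3]
force: [0.1, -0.1, -1.3]
grip_width: 0.0532
grasp_force: 14.9
[ 0.10270899 -0.1100562  -1.28756246] [0.00027052 0.03101648 0.06174595]
461 px [233 180  38  28] rect [568. -16.] [74. 48.] 9.9 circ [568. -24.] 38.6 z 0.064
451 px [280 189  43  27] rect [567. -31.] [80. 63.] 31.2 circ [569. -35.] 45.0 z 0.0639
```

```bash
python3 -m creep '[50,0,0,0.05,0,0,0, 50,0,0,0.09,0,0,0, 50,0,0,0.12,0,0,0, 50,0,0,0.12,0,0,0]' 15
python3 -m creep '[60,0,0,0,0,0,0, 72,0,0,0,0,0,0, 82,0,0,0,0,0,0, 82,0,0,0,0,0,0, 82,0,0,0,0,0,0]'
python3 -m creep '[82,0,0,-0.3,0,0,0, 82,0,0,-0.9,0,0,0, 82,0,0,-1.8,0,0,0, 82,0,0,-3,0,0,0, 82,0,0,-4,0,0,0, 82,0,-1,-4.5,0,0,0, 82,0,-2.5,-4.5,0,0,0, 82,0,-3.5,-4.5,0,0,0, 82,0,-3.5,-4.5,0,0,0, 82,0,-3.5,-4.5,0,0,0]'
python3 - <<'E'
from h import *
for n in('scene','side'):
    c=cam(n,'f_'+n+'.png');W=cloud(c);print(n);tops(W,.092,.104,(.5,.65),(-.25,.05),200);tops(W,.056,.066,(.5,.65),(-.08,.12),150)
cv2.imwrite('pics/fin.png',cv2.resize(c['color'][120:320,180:420,::-1],None,fx=2.5,fy=2.5))
E
```

```text
time_s: 13.8
tool_pos: [0.5708, -0.034, 0.0588]
tool_rot: [180.0, -0.0, 93.3]
force: [-2.3, 0.2, 5.2]
grip_width: 0.0531
grasp_force: 14.6
time_s: 14.3
tool_pos: [0.5706, -0.034, 0.0579]
tool_rot: [-180.0, -0.0, 93.3]
force: [-0.1, -0.2, 0.5]
grip_width: 0.08
grasp_force: 0.0
time_s: 15.3
tool_pos: [0.4661, -0.0401, 0.194]
tool_rot: [179.9, -0.1, 93.3]
force: [0.6, 0.8, 0.5]
grip_width: 0.0817
grasp_force: 0.0
scene
494 px [272 153  31  21] rect [ 581. -118.] [61. 77.] 52.8 circ [ 579. -122.] 40.4 z 0.0976
1463 px [197 180  82  45] rect [565.   8.] [ 61. 163.] 4.4 circ [563.   9.] 84.3 z 0.0608
side
1425 px [303 195  60  41] rect [ 575. -149.] [ 63. 133.] 4.3 circ [ 574. -149.] 66.7 z 0.097
967 px [262 173  49  43] rect [564.   8.] [ 60. 163.] 4.2 circ [565.   8.] 83.9 z 0.0601
```

View pics/fin.png

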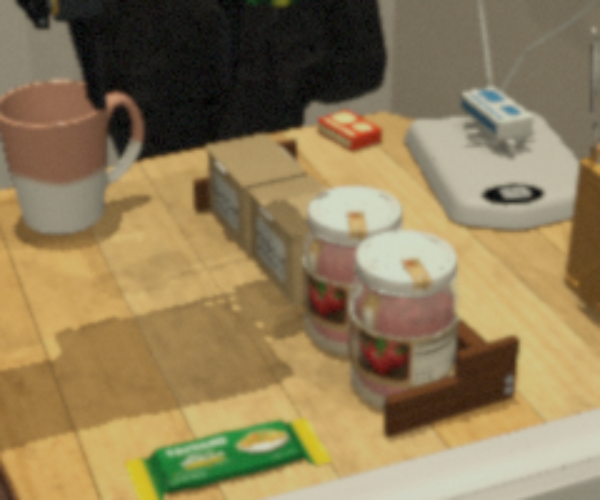

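All four stand upright, in line and square in the gallery. The tins are about 84 mm apart, the loose tin and jar about 80 mm, and the jars about 70 mm. The mug and packet are untouched, so I hand it in.

```bash
python3 -c "
from cell import env
print(env.sign_off())"
```

```text
the job is handed in; nothing more can be done
None
```

The job is handed in at about 15.4 s: the row was slid apart and the loose tin stands squarely between the row tin and the middle jar, all four upright and in line by the last pictures; `env.sign_off()` returned no verdict.

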